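# Show the lens barrel to the light sensor, then hold it in the V-cradle

## Task

Pick up the yellow lens barrel and hold it level and steady with its black lens end about 6 cm in front of the sensor window on the light bench, pointing straight at it, for about two seconds so the sensor takes its bright reading. Then seat the barrel lengthwise centred in the blue V-cradle at the other end of the bench, lens still facing the sensor, lying on both sloping faces, and press it down so the sprung cradle sinks about half of its travel. Finish while holding it pressed there in the fingers, without letting go, and leave the little synth, the circuit board and the wooden box where they are.

Things in the scene. Friction and masses are not known exactly. Their poses are not given: they have to be found in the camera images.
- barrel_center (a point): Centre (half-way along, on the axis) of the loose lens barrel: a smooth straight yellow cylinder 30 mm in diameter, 110 mm long, 90 to 170 g, with a 22 mm black band and a glass disc at its lens end and an 8 mm aluminium band at its tail. x axis: along the barrel towards the lens end. It starts lying level on the grey rest, its axis 45 mm above the table.
- rest: Low grey rest, fixed: a plate 130 x 50 x 8 mm, long side along x, with two black rails along x that carry the barrel. The rails are 104 mm long, reach 12 mm either side of the barrel's axis and up to 32 mm above the table; only the plate is below them, so the barrel's middle is free for fingers. Origin under its centre.
- lens (a point): Centre of the glass face of the barrel's lens end, on the axis, 55 mm from the barrel's centre; same axes as the barrel.
- spot (a point): Point on the barrel's axis 60 mm ahead of the glass face (115 mm from the barrel's centre), where the barrel points: nothing is there to touch.
- bench: The fixed light bench: an aluminium plate 355 x 100 x 15 mm, with the sensor at its +x end (green board 66 mm wide, top 90 mm above the table, and a black tube) and the blue V-cradle at its other end. x axis along the bench towards the sensor, z up; origin on the table, 145 mm along -x from the window.
- window (a point): Centre of the amber sensor window, 20 mm across, in the front of a black tube (28 mm in diameter, 17 mm long) on the upright green board; 79 mm above the table. x axis: along the bench, from the V-cradle towards the window and on into the board, so the window looks along -x at the V-cradle. z up.
- groove (a point): Where the barrel's centre lies when fully seated and centred in the V-cradle; 79 mm above the table with the cradle up, it sinks with the cradle. 250 mm from the window along -x, level and in line with it. x axis: along the groove to the sensor; y left; z up. The 90 degree vee opens upward, bottom line 21 mm below this point, sloping faces rising 17 mm (34 mm wide opening).
- gap (a point): Middle of the cradle's bridge (its top face), 43 mm below the groove point. The cradle is two blue V-blocks, each 22 mm long along x and 50 mm wide, their middles 36 mm either side of this point along x, with an open gap of 50 mm between them, where fingers can reach down on both sides of the barrel's middle. Same axes as groove.
- cradle (a joint): How far the sprung V-cradle has been pushed straight down (m): 0 up, 0.012 at its stop. It stays up under the barrel's own weight, begins to sink when about 3 N in all presses on it (barrel's weight included) and takes 0.9 N more per mm (about 8 N for half of its travel); it springs up when let go.
- vee_left: The two bright steel sloping faces on the left (+y of groove) side of the V-cradle, one on each V-block; body origin 49 mm below the groove point, same axes.
- vee_right: The two bright steel sloping faces on the right (-y of groove) side of the V-cradle; body origin 49 mm below the groove point, same axes.
- synth: Bystander: little black loose synth with white keys and small knobs, 85 x 115 x 30 mm; origin under its centre.
- circuit: Bystander: loose green circuit board lying flat, 65 x 85 x 14 mm with its red module; origin under its centre.
- keepsake: Bystander: small loose pale wooden box with a brass plate on top, 70 x 100 x 30 mm; origin under its centre.
Things that resemble listed ones, but are neither listed nor needed, are in the scene too. Of the things shaped like the part that bears barrel_center, the yellow one is meant.

How it is judged:
By the outcome, as a careful person would: the job done as asked, in the order asked, and still so for the second after the job is handed in, while the arm keeps its last pose, push and grip.
It also fails if it takes over 51 s, if anything falls off the work surface, if the arm or the gripper's body presses on something with over 40 N, if the wrist force passes 120 N, or if a joint passes its speed limit or range.

## Robot

A 7-joint arm with a two-finger parallel gripper is mounted at the origin on the work surface. World frame = base frame: x ahead of the robot, y to its left, z up, the work surface at z = 0. Lengths are in m, angles in rad, forces in N, time in s.
With the tool pointing down it reaches from about 0.4 to 0.85 m from the base axis. Payload 4.5 kg.
Tool frame: the origin (TCP) lies midway between the tips of the shut fingers; the grasp point (between the pads) lies 19 mm behind it; x points along the fingers, y is the direction in which the jaws open and shut, and the axes are right-handed (so a half turn about x gives the same grasp; the last joint's range is limited). The gripper opens to 88 mm and grips with 3 to 60 N. Pads are 18 mm wide; open, the fingers measure 123 mm over their backs; the gripper's body (75 mm by 187 mm) begins 45 mm behind the grasp point.
Start: joints at [-1.092, 0.689, -0.195, 1.565, 0.157, 0.902, -0.215], TCP at [0.269, 0.564, 0.239] pointing down, gripper open.
Joint ranges: [-3.01, 3.01], [-0.46, 2.08], [-1.47, 1.51], [0.13, 2.56], [-1, 4.14], [0.04, 2.09], [-2.66, 2.66]. Speed limits (rad/s): [2.57, 2.57, 3.14, 3.14, 3.14, 3.14, 3.14].

## Interface

Orientations are given as a unit quaternion [x, y, z, w].
In Python, from plant import r gives the robot as it stands.
- The arm moves only by the tool arm_command, never from a script. Its argument "plan" is a list of rows, each a list of 5 numbers: the finger opening in m, from 0 to 0.0881, then the shift along the tool's x, y, z in m, then the turn about the tool's x in rad. In form: [[grip, dx, dy, dz, roll], ...]. A call has 1 to 12 rows; each row shifts and turns the commanded pose from where the row before left it, along the tool's axes as they then stand; what a row does not reach is not made up. A row lasts 1/8 s, in which the tool goes at most 62.5 mm and 10.7 degrees, less where a joint would pass 70% of its speed; a pose out of reach is approached as far as the arm can. A call is refused whole if a number of a shift passes 0.0625 or a number of a turn 0.188, either way. A call with a gripper value outside its range is refused whole. The fingers move at their own pace and stop on an object; "force" is the grip in N (left out, the last holds). Time passes only in rows, so rows that do not move let the fingers close. It gives the time, the measured TCP pose, the force and the opening at its end, in the units of the state.
- r.get_state(): the state, without advancing time (a new reading comes with each control period).
- r.snapshot(name): name is "scene" or "top"; returns (picture, depth): 400x640x3 uint8, red, green, blue; 400x640 float32, m along the optical axis (not along the pixel's ray), 0 where there is no reading.
- r.calibration(name): a dict with "fx", "fy", "cx", "cy" (pixels), "eye" and "orientation" of the camera in the world. Camera axes: x right, y down, z forward; pixel columns grow to the right and rows downward; lengths in m; the calibration is good to about 2 mm. A picture is of the moment at which its call begins. calibration takes no time and is no camera call.
- r.finish_job(): hands the job in, once; it reports no verdict.
The state is a dict: "clock": time; "q": joint angles; "qd": joint speeds; "joint_torque": joint torques, N m; "tool_pos": TCP position; "eef_rot": TCP orientation; "contact_force": force on the tool from outside, world axes, zero at the start; "moment": the same for the moment, N m; "opening": opening from 0.0 (shut) to 1.0 (fully open).
Only numpy, scipy, OpenCV 4.12 (cv2) and the standard library are available. Lean on these libraries where they do the work, as an engineer would, in place of code of your own. Each camera call takes 0.05 s, during which the arm holds its last target.

## Working session

There is one attempt and no reset: what is moved stays moved. The work goes in short steps, Python scripts to look and compute and a tool call to move; the robot and the scene stay as the last step left them, time stands still between calls to the robot, and variables do not carry over. Pictures are saved under pics/ and viewed, and the job is handed in when it is done.

Besides the shell and the picture viewer there is one more tool, called after "Request:" by a JSON object that holds its "op" and its "data", one argument or row to a line. arm_command: Moves the arm, as the interface text tells. Its arguments: {"type":"object","properties":{"plan":{"type":"array","items":{"type":"array","items":{"type":"number"}}},"force":{"type":"number"}},"required":["plan"]}

```bash
mkdir -p pics; ls
cat > h.py <<'E'
import numpy as np, cv2
from scipy.spatial.transform import Rotation as R
from plant import r
def shot(n,tag):
    im,d=r.snapshot(n); np.savez(f'pics/{tag}.npz',im=im,d=d); cv2.imwrite(f'pics/{tag}.png',im[:,:,::-1]); return im,d
def load(tag):
    z=np.load(f'pics/{tag}.npz'); return z['im'],z['d']
def cloud(n,d):
    c=r.calibration(n); v,u=np.mgrid[0:400,0:640]
    P=np.stack([(u-c['cx'])/c['fx']*d,(v-c['cy'])/c['fy']*d,d],-1)
    return P@R.from_quat(c['orientation']).as_matrix().T+np.array(c['eye'])
E
python3 - <<'E'
from h import *
for n in('scene','top'):
    shot(n,n+'0'); print(r.calibration(n))
s=r.get_state(); print({k:np.round(v,4) for k,v in s.items()})
print(R.from_quat(s['eef_rot']).as_matrix().round(3))
E
```

```text
pics
{'fx': 380.7619015199886, 'fy': 380.7619015199886, 'cx': 322.73453196587155, 'cy': 205.69621074678747, 'eye': array([0.93993242, 0.75682273, 0.9088281 ]), 'orientation': array([ 0.26100064,  0.88006172, -0.38276263, -0.10422479])}
{'fx': 380.155641563392, 'fy': 380.155641563392, 'cx': 311.2223943263304, 'cy': 200.62487301151637, 'eye': array([ 0.31994981, -0.00176238,  1.05617981]), 'orientation': array([-0.70112405,  0.70842154, -0.05190419,  0.06220885])}
{'clock': np.float64(0.1), 'q': array([-1.0922,  0.6899, -0.1945,  1.5662,  0.1573,  0.9025, -0.2151]), 'qd': array([-0.0013, -0.0026, -0.0014, -0.0028, -0.    ,  0.0011, -0.0011]), 'joint_torque': array([-3.00000e-03, -5.28506e+01, -1.27150e+00, -1.53838e+01,
       -5.26000e-02,  2.00000e-03,  1.00000e-04]), 'tool_pos': array([0.2687, 0.5637, 0.238 ]), 'eef_rot': array([ 0.1554,  0.6898, -0.1565,  0.6896]), 'contact_force': array([-0.0812, -0.6311, -0.2787]), 'moment': array([-0.04  , -0.0498,  0.01  ]), 'opening': np.float64(0.9994)}
[[-0.001  0.43   0.903]
 [-0.001  0.903 -0.43 ]
 [-1.    -0.002  0.   ]]
```

View pics/scene0.png

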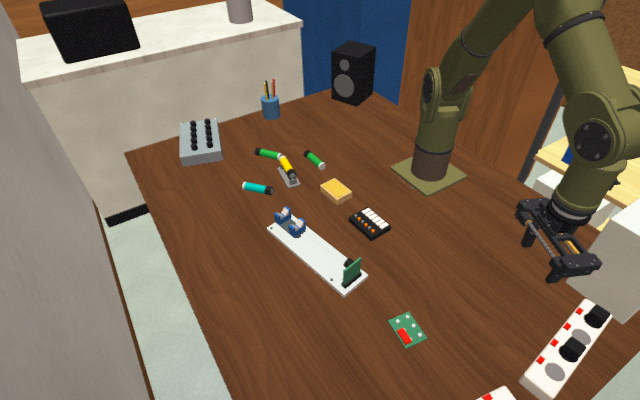

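View pics/top0.png

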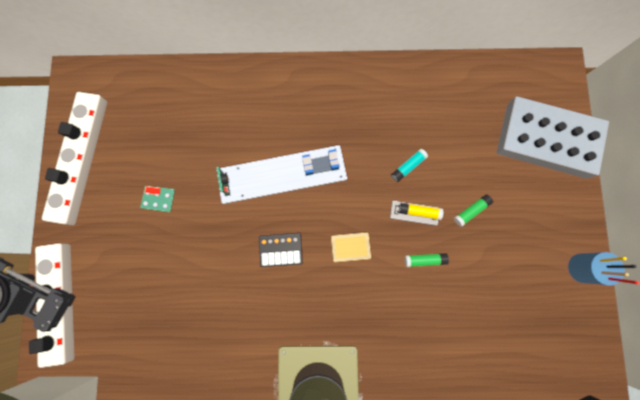

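The top view has up ≈ +x and left ≈ +y. The yellow barrel is at about (418,211) with its lens end on the left, the cradle at (322,163) and the sensor at (223,182). Next I'll measure these.

Run:
```python
from h import *
for n,x0,y0,w,h in (('top',370,130,120,90),('top',205,135,150,90),('scene',225,130,150,115),('scene',260,200,120,100)):
    im,d=load(n+'0'); k=min(800//w,600//h)
    cv2.imwrite(f'pics/c_{n}_{x0}.png',cv2.resize(im[y0:y0+h,x0:x0+w,::-1],None,fx=k,fy=k,interpolation=cv2.INTER_NEAREST))
# yellow
for n in('scene','top'):
    im,d=load(n+'0'); P=cloud(n,d); hsv=cv2.cvtColor(im,cv2.COLOR_RGB2HSV)
    m=(hsv[...,0]>22)&(hsv[...,0]<33)&(hsv[...,1]>180)&(hsv[...,2]>120)&(d>0)
    nl,l,st,ce=cv2.connectedComponentsWithStats(m.astype(np.uint8))
    for i in range(1,nl):
        if st[i,4]>30: q=P[l==i]; print(n,st[i],q.mean(0).round(4),q.min(0).round(3),q.max(0).round(3))
    # table level check
    print('table',np.median(P[230:240,180:200,2]) if n=='top' else np.median(P[330:350,250:300,2]))
```

```text
scene [280 157  13  15  99] [ 0.4564 -0.2826  0.0562] [ 0.436 -0.324  0.046] [ 0.472 -0.244  0.062]
table -0.0011165519701966664
top [408 205  31  14 278] [ 0.451  -0.2828  0.0581] [ 0.433 -0.323  0.048] [ 0.468 -0.242  0.065]
table -0.00047630936648734856
```

View pics/c_top_370.png

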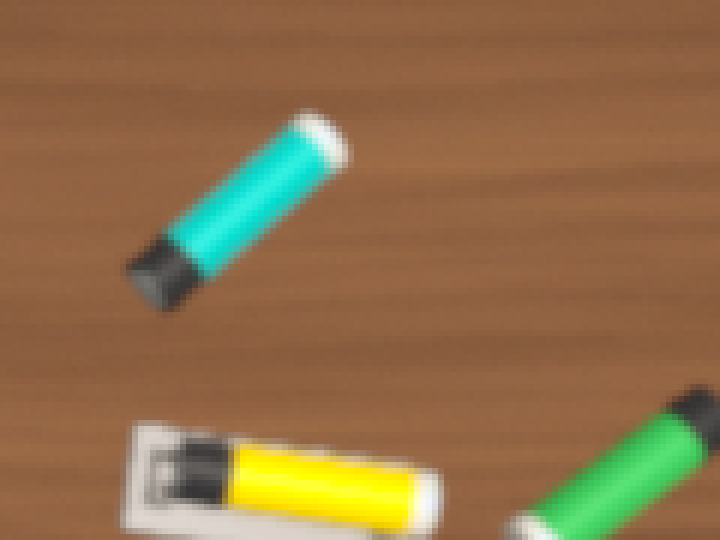

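View pics/c_top_205.png

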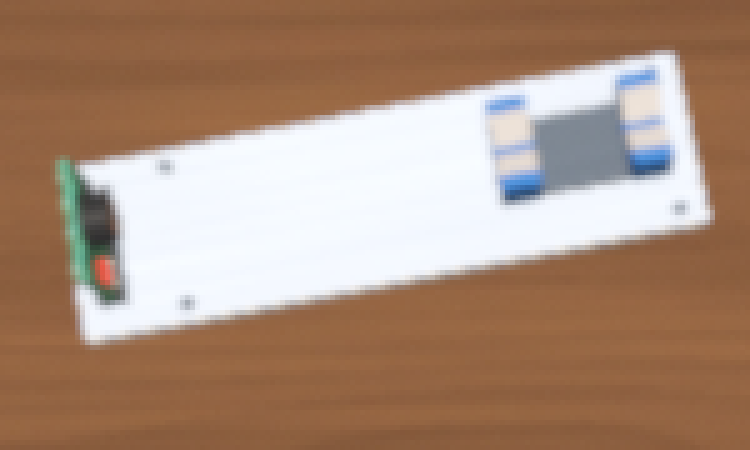

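View pics/c_scene_260.png

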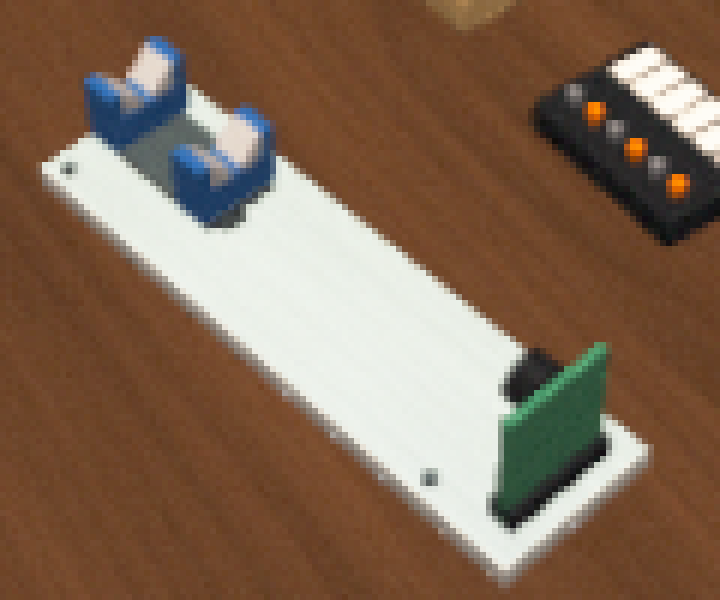

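View pics/c_scene_225.png

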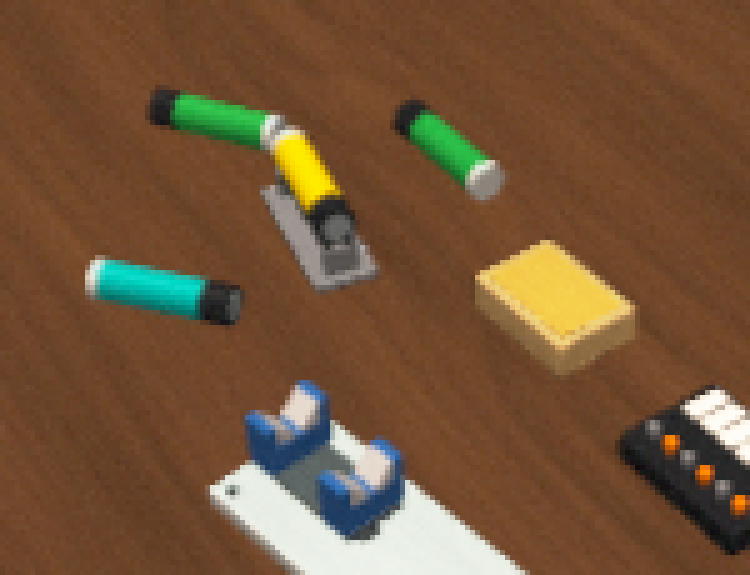

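```bash
cat > fit.py <<'E'
from h import *
from scipy.optimize import least_squares
def barrel(n,d,im,box,h0=.045,hfix=True):
    P=cloud(n,d); hsv=cv2.cvtColor(im,cv2.COLOR_RGB2HSV)
    m=(hsv[...,0]>22)&(hsv[...,0]<33)&(hsv[...,1]>180)&(hsv[...,2]>90)&(d>0)
    Q=P[m]; ok=np.all((Q>box[0])&(Q<box[1]),1); Q=Q[ok]
    c=Q.mean(0)
    def f(p):
        a=np.array([np.cos(p[2])*np.cos(p[4]),np.sin(p[2])*np.cos(p[4]),np.sin(p[4])]); v=Q-[p[0],p[1],p[3]]
        res=np.linalg.norm(v-np.outer(v@a,a),axis=1)-.015
        return np.r_[res,0 if not hfix else 0]
    s=least_squares(f,[c[0],c[1],1.5,c[2]-.012,0],loss='soft_l1',f_scale=.001)
    p=s.x; a=np.array([np.cos(p[2])*np.cos(p[4]),np.sin(p[2])*np.cos(p[4]),np.sin(p[4])]); o=np.array([p[0],p[1],p[3]])
    t=(Q-o)@a
    lo,hi=np.percentile(t,[1.0,99.0]); mid=(lo+hi)/2
    cen=o+a*(mid+.007)
    print(n,len(Q),'axis yaw deg',np.degrees(p[2]).round(2),'pitch',np.degrees(p[4]).round(2),'len yellow',(hi-lo).round(4),'centre',cen.round(4),'rms',np.sqrt(np.mean(f(p)**2)).round(4))
    return cen,p[2]
E
python3 - <<'E'
from fit import *
for n in('scene','top'):
    im,d=load(n+'0'); barrel(n,d,im,[[.4,-.36,.02],[.5,-.2,.08]])
    P=cloud(n,d); z=P[...,2]
    hsv=cv2.cvtColor(im,cv2.COLOR_RGB2HSV)
    reg=(P[...,0]>.42)&(P[...,0]<.68)&(P[...,1]>-.15)&(P[...,1]<.3)&(d>0)
    m=reg&(z>.009)&(z<.021)&(hsv[...,1]<60)&(hsv[...,2]>150)
    q=P[m]; print(n,'plate z',np.median(q[:,2]).round(4))
    rc=cv2.minAreaRect((q[:,:2]*1000).astype(np.float32)); print(' rect',np.round(rc,2) if 0 else rc)
    # side edges robust: bins along axis
    a=np.array([.17,.985]);
    for it in range(5):
        b=np.array([-a[1],a[0]]); t=q[:,:2]@a; s=q[:,:2]@b
        bins=np.arange(t.min()+.01,t.max()-.01,.008); c=[];mn=[];mx=[]
        for x in bins:
            k=(t>=x)&(t<x+.008)
            if k.sum()>5: c.append(x+.004);mn.append(s[k].min());mx.append(s[k].max())
        pm=np.polyfit(c,mn,1);px=np.polyfit(c,mx,1)
        sl=(pm[0]+px[0])/2; a=a+sl*b; a/=np.linalg.norm(a)
    print(' yaw',np.degrees(np.arctan2(a[1],a[0])).round(2),'slopes',pm[0].round(4),px[0].round(4),'width',(np.mean(mx)-np.mean(mn)).round(4),'mid s',((np.median(mx)+np.median(mn))/2).round(4),'t range',t.min().round(4),t.max().round(4))
    b=np.array([-a[1],a[0]])
    bl=reg&(hsv[...,0]>100)&(hsv[...,0]<125)&(hsv[...,1]>120)&(z>.03)
    q=P[bl]; t=q[:,:2]@a; s=q[:,:2]@b; print(' blue n',len(q),'t',t.min().round(4),t.max().round(4),'s',s.min().round(4),s.max().round(4),'z',q[:,2].max().round(4)); print(np.histogram(t,20))
    top=reg&(z>.055)&(P[...,1]<.08); q=P[top]; t=q[:,:2]@a; s=q[:,:2]@b;print(' top of V t',np.sort(t)[[0,2,-3,-1]].round(4),'s',np.sort(s)[[0,2,-3,-1]].round(4),q[:,2].max())
    se=reg&(z>.055)&(P[...,1]>.08); q=P[se]; t=q[:,:2]@a; s=q[:,:2]@b;
    for k in np.argsort(t): print('   ',t[k].round(4),s[k].round(4),q[k,2].round(4),im[se][k])
E
```

```text
scene 100 axis yaw deg 80.07 pitch 0.43 len yellow 0.0806 centre [ 0.4538 -0.2765  0.0445] rms 0.0014
scene plate z 0.0138
 rect ((567.5984497070312, 96.78077697753906), (102.20932006835938, 356.3614196777344), 10.6778564453125)
 yaw 100.44 slopes 0.001 -0.001 width 0.0868 mid s -0.5763 t range -0.1857 0.1705
 blue n 218 t -0.1668 -0.0713 s -0.6021 -0.55 z 0.0765
(array([ 6, 11,  9, 19, 63,  0,  0,  0,  0,  0,  0,  0,  0,  0,  0,  7, 11,
       13, 17, 62]), array([-0.16677193, -0.16200083, -0.15722973, -0.15245863, -0.14768753,
       -0.14291643, -0.13814533, -0.13337423, -0.12860313, -0.12383203,
       -0.11906093, -0.11428983, -0.10951873, -0.10474763, -0.09997653,
       -0.09520543, -0.09043433, -0.08566323, -0.08089213, -0.07612103,
       -0.07134993]))
 top of V t [-0.1682 -0.1675 -0.0723 -0.072 ] s [-0.6021 -0.6018 -0.5501 -0.5492] 0.07646345285087708
    0.1297 -0.5816 0.0914 [190 199 188]
    0.1297 -0.589 0.0805 [158 163 155]
    0.1299 -0.57 0.0902 [76 55 47]
    0.13 -0.5779 0.0885 [111 113 109]
    0.1305 -0.5786 0.0938 [195 202 190]
    0.1306 -0.5824 0.0886 [128 13
[... 15810 characters left out ...]
499 -0.5877 0.0912 [122 182 153]
    0.15 -0.5748 0.0885 [111 169 141]
    0.15 -0.5847 0.0927 [138 190 163]
    0.15 -0.6074 0.0895 [127 169 138]
    0.15 -0.5911 0.0888 [113 179 148]
    0.1501 -0.6042 0.091 [120 178 145]
    0.1503 -0.5558 0.0884 [112 179 150]
    0.1503 -0.5658 0.0924 [131 175 147]
    0.1504 -0.569 0.0901 [137 186 162]
    0.1506 -0.6017 0.0906 [128 175 143]
    0.1507 -0.5471 0.0919 [148 184 159]
    0.1508 -0.5726 0.0866 [121 179 153]
    0.1509 -0.5826 0.0905 [137 183 151]
    0.1509 -0.5435 0.0829 [149 173 162]
    0.151 -0.5505 0.0886 [144 189 165]
    0.1511 -0.5991 0.0902 [143 178 149]
    0.1514 -0.564 0.0894 [124 162 129]
    0.1519 -0.5808 0.0877 [128 165 130]
```

Request:
{"op": "arm_command", "data": {
  "plan": [
    [0.088, 0, -0.0115, 0.02, 0],
    [0.088, 0, -0.023, 0.0395, 0],
    [0.088, 0, -0.023, 0.0395, 0],
    [0.088, 0, -0.023, 0.0395, 0],
    [0.088, 0, -0.023, 0.0395, 0],
    [0.088, 0, -0.023, 0.0395, 0],
    [0.088, 0, -0.023, 0.0395, 0],
    [0.088, 0, -0.0115, 0.02, 0],
    [0.088, 0, 0, 0, 0]
  ],
  "force": 40
}}

```text
clock: 1.23
tool_pos: [0.4511, 0.2959, 0.2386]
eef_rot: [0.157, 0.689, -0.159, 0.69]
contact_force: [-0.2, 0.7, 0.3]
opening: 1.003
```

```bash
cat > go.py <<'E'
# usage: go.py x y z yaw(tool z, deg): prints the delta in tool axes
from h import *
import sys
s=r.get_state(); M=R.from_quat(s['eef_rot']).as_matrix(); p=np.array(s['tool_pos'])
print('t',round(float(s['clock']),2),'p',p.round(4),'yawz',np.degrees(np.arctan2(M[1,2],M[0,2])).round(2),'x',M[:,0].round(4),'open',round(float(s['opening']),3),'F',np.round(s['contact_force'],1),'q',np.round(s['q'],2))
if len(sys.argv)>1:
    g=np.array([float(v) for v in sys.argv[1:4]]); print('dworld',(g-p).round(4),'dtool',(M.T@(g-p)).round(4))
    if len(sys.argv)>4:
        dy=float(sys.argv[4])-np.degrees(np.arctan2(M[1,2],M[0,2])); dy=(dy+180)%360-180; print('roll rad',round(-np.radians(dy),4))
E
python3 go.py .55 0 .22
```

```text
t 1.23 p [0.4511 0.2959 0.2386] yawz -25.82 x [ 3.0e-04 -2.1e-03 -1.0e+00] open 1.003 F [-0.2  0.7  0.3] q [-0.52  0.58 -0.23  1.82  0.19  0.76  0.27]
dworld [ 0.0989 -0.2959 -0.0186] dtool [ 0.0193 -0.2233  0.2179]
```

Request:
{"op": "arm_command", "data": {
  "plan": [
    [0.088, 0, -0.016, 0.015, 0.09],
    [0.088, 0, -0.032, 0.031, 0],
    [0.088, 0, -0.032, 0.031, 0],
    [0.088, 0, -0.032, 0.031, 0],
    [0.088, 0, -0.032, 0.031, 0],
    [0.088, 0, -0.032, 0.031, 0],
    [0.088, 0, -0.016, 0.015, 0],
    [0.088, 0, 0, 0, 0.18],
    [0.088, 0, 0, 0, 0.18],
    [0.088, 0, 0, 0, 0.18],
    [0.088, 0, 0, 0, 0.18],
    [0.088, 0, 0, 0, 0]
  ]
}}

```text
clock: 2.72
tool_pos: [0.5124, 0.0409, 0.2388]
eef_rot: [0.415, 0.573, -0.415, 0.573]
contact_force: [0.3, -0.3, 0.7]
opening: 0.991
```

```bash
python3 go.py .4545 -.276 .15 -99.7
```

```text
t 2.73 p [0.5124 0.0409 0.2388] yawz -71.85 x [-2.e-04 -5.e-04 -1.e+00] open 0.991 F [ 0.3 -0.3  0.7] q [-0.15  0.54 -0.02  1.9   0.02  0.7   0.13]
dworld [-0.0579 -0.3169 -0.0888] dtool [ 0.0889 -0.1537  0.283 ]
roll rad 0.4861
```

Request:
{"op": "arm_command", "data": {
  "plan": [
    [0.088, 0, -0.011, 0.0205, 0],
    [0.088, 0, -0.022, 0.0405, 0],
    [0.088, 0, -0.022, 0.0405, 0],
    [0.088, 0, -0.022, 0.0405, 0],
    [0.088, 0, -0.022, 0.0405, 0],
    [0.088, 0, -0.022, 0.0405, 0],
    [0.088, 0, -0.022, 0.0405, 0],
    [0.088, 0, -0.011, 0.02, 0.162],
    [0.088, 0.03, 0, 0, 0.162],
    [0.088, 0.03, 0, 0, 0.162],
    [0.088, 0.029, 0, 0, 0],
    [0.088, 0, 0, 0, 0]
  ]
}}

```text
clock: 4.22
tool_pos: [0.4532, -0.2756, 0.1482]
eef_rot: [-0.54, -0.458, 0.541, -0.455]
contact_force: [0.4, -0.5, 0.4]
opening: 0.997
```

```bash
python3 go.py .4545 -.276 .026 -99.7
python3 - <<'E'
from h import *
for n in('scene','top'): shot(n,n+'1')
a=load('scene1')[0][110:240,200:400]; b=load('top1')[0][140:270,360:560]
cv2.imwrite('pics/v1.png',cv2.resize(np.hstack([a,b])[:,:,::-1],None,fx=2,fy=2,interpolation=cv2.INTER_CUBIC))
E
```

```text
t 4.22 p [ 0.4532 -0.2756  0.1482] yawz -99.6 x [-0.004   0.0025 -1.    ] open 0.997 F [ 0.4 -0.5  0.4] q [ 0.43  0.71  0.06  1.94 -0.08  0.5   0.37]
dworld [ 0.0013 -0.0004 -0.1222] dtool [0.1221 0.0019 0.0004]
roll rad 0.0017
```

View pics/v1.png

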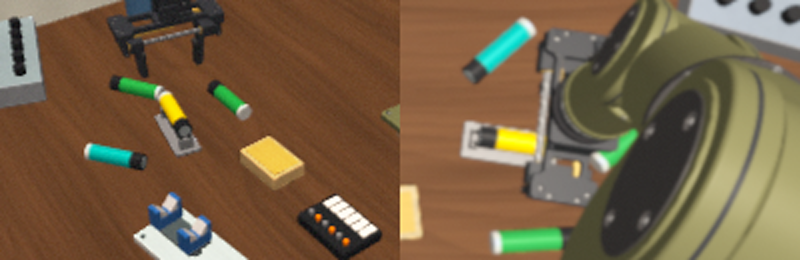

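Request:
{"op": "arm_command", "data": {
  "plan": [
    [0.088, 0.02, 0.001, 0, 0],
    [0.088, 0.03, 0.001, 0, 0],
    [0.088, 0.03, 0, 0, 0],
    [0.088, 0.025, 0, 0, 0],
    [0.088, 0.012, 0, 0, 0],
    [0.088, 0.005, 0, 0, 0],
    [0.088, 0, 0, 0, 0],
    [0.088, 0, 0, 0, 0]
  ]
}}

```text
clock: 5.32
tool_pos: [0.4571, -0.2772, 0.0285]
eef_rot: [0.541, 0.455, -0.54, 0.456]
contact_force: [-0.8, 0.1, 0.2]
opening: 0.996
```

```bash
python3 go.py .4545 -.276 .026 -99.7
python3 - <<'E'
from h import *
for n in('scene',): shot(n,n+'2')
a=load('scene2')[0][110:240,200:400]
cv2.imwrite('pics/v2.png',cv2.resize(a[:,:,::-1],None,fx=4,fy=4,interpolation=cv2.INTER_CUBIC))
E
```

```text
t 5.33 p [ 0.4571 -0.2772  0.0285] yawz -99.74 x [ 1.3e-03 -6.0e-04 -1.0e+00] open 0.996 F [-0.8  0.1  0.2] q [ 0.44  0.92  0.03  1.98 -0.09  0.25  0.37]
dworld [-0.0026  0.0012 -0.0025] dtool [ 0.0025 -0.0028 -0.0007]
roll rad -0.0006
```

View pics/v2.png

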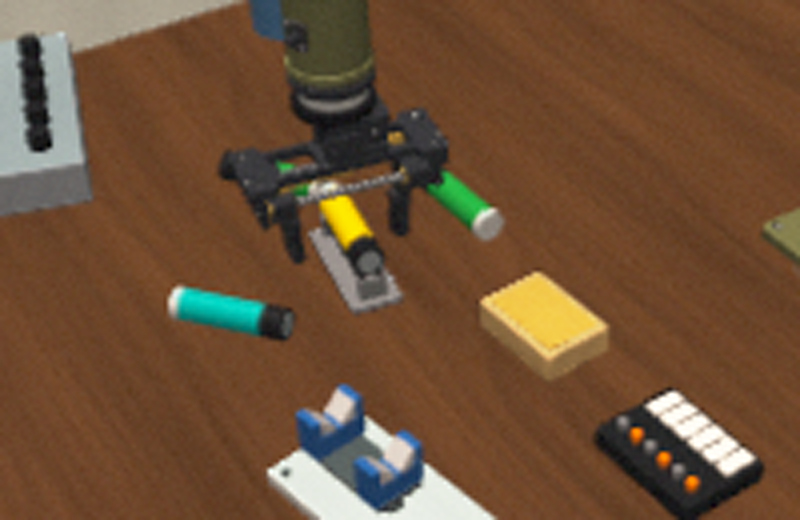

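Request:
{"op": "arm_command", "data": {
  "plan": [
    [0.088, 0.0025, -0.0025, -0.0005, 0],
    [0.05, 0, 0, 0, 0],
    [0.04, 0, 0, 0, 0],
    [0.036, 0, 0, 0, 0],
    [0.02, 0, 0, 0, 0],
    [0.02, 0, 0, 0, 0],
    [0.02, 0, 0, 0, 0],
    [0.02, 0, 0, 0, 0]
  ],
  "force": 45
}}

```text
clock: 6.38
tool_pos: [0.4544, -0.276, 0.0253]
eef_rot: [0.541, 0.456, -0.541, 0.456]
contact_force: [-0.1, 0.3, 1.6]
opening: 0.319
```

```bash
python3 go.py .4545 -.276 .026 -99.7
```

```text
t 6.38 p [ 0.4544 -0.276   0.0253] yawz -99.73 x [ 4.e-04 -0.e+00 -1.e+00] open 0.319 F [-0.1  0.3  1.6] q [ 0.44  0.92  0.02  1.98 -0.09  0.23  0.37]
dworld [0.0001 0.     0.0007] dtool [-0.0007  0.0001 -0.    ]
roll rad -0.0006
```

Request:
{"op": "arm_command", "data": {
  "plan": [
    [0.02, -0.01, 0, 0, 0],
    [0.02, -0.02, 0, 0, 0],
    [0.02, -0.025, 0, 0, 0],
    [0.02, -0.025, 0, 0, 0],
    [0.02, -0.025, 0, 0, 0],
    [0.02, -0.015, 0, 0, 0],
    [0.02, 0, 0, 0, 0],
    [0.02, 0, 0, 0, 0]
  ]
}}

```text
clock: 7.38
tool_pos: [0.4537, -0.2757, 0.1445]
eef_rot: [-0.54, -0.456, 0.541, -0.455]
contact_force: [-0.3, -0.2, -0.9]
opening: 0.318
```

```bash
python3 go.py .5636 .1184 .15 -79.53
python3 - <<'E'
from h import *
for n in('scene',): shot(n,n+'3')
a=load('scene3')[0][90:220,200:400]
cv2.imwrite('pics/v3.png',cv2.resize(a[:,:,::-1],None,fx=4,fy=4,interpolation=cv2.INTER_CUBIC))
E
```

```text
t 7.38 p [ 0.4537 -0.2757  0.1445] yawz -99.73 x [-1.2e-03  8.0e-04 -1.0e+00] open 0.318 F [-0.3 -0.2 -0.9] q [ 0.42  0.71  0.06  1.94 -0.08  0.49  0.37]
dworld [0.1099 0.3941 0.0055] dtool [-0.0053  0.0416 -0.407 ]
roll rad -0.3526
```

View pics/v3.png

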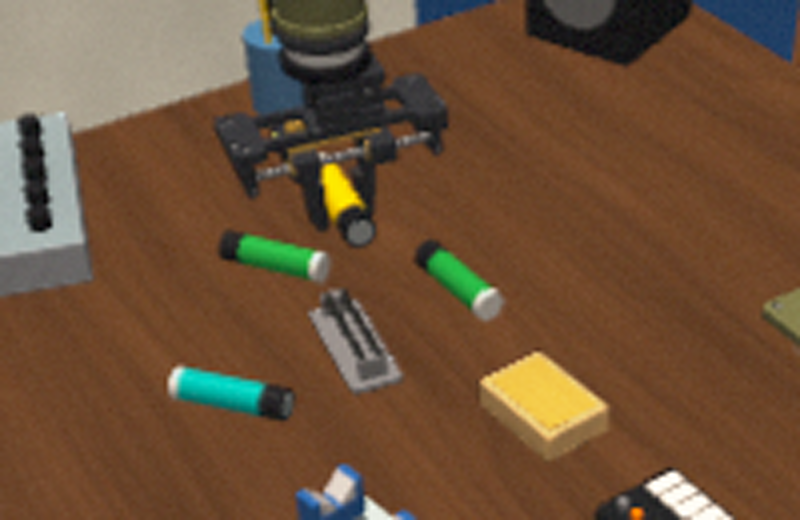

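Request:
{"op": "arm_command", "data": {
  "plan": [
    [0.02, 0, 0.002, -0.017, 0],
    [0.02, 0, 0.003, -0.035, 0],
    [0.02, 0, 0.0045, -0.045, 0],
    [0.02, 0, 0.0045, -0.045, 0],
    [0.02, 0, 0.0045, -0.045, 0],
    [0.02, 0, 0.0045, -0.045, 0],
    [0.02, 0, 0.0045, -0.045, 0],
    [0.02, 0, 0.0045, -0.045, 0],
    [0.02, 0, 0.0045, -0.04, 0],
    [0.02, 0, 0.003, -0.03, 0],
    [0.02, 0, 0.002, -0.015, 0],
    [0.02, 0, 0, 0, -0.1]
  ]
}}

```text
clock: 8.93
tool_pos: [0.5635, 0.1201, 0.1446]
eef_rot: [-0.516, -0.484, 0.516, -0.483]
contact_force: [0.3, -0.2, -1.9]
opening: 0.322
```

Request:
{"op": "arm_command", "data": {
  "plan": [
    [0.02, 0, 0, 0, -0.1],
    [0.02, 0, 0, 0, -0.1],
    [0.02, 0, 0, 0, -0.0525],
    [0.02, 0, 0, 0, 0],
    [0.02, 0, 0, 0, 0]
  ]
}}

```text
clock: 9.55
tool_pos: [0.5639, 0.118, 0.1451]
eef_rot: [0.453, 0.543, -0.453, 0.543]
contact_force: [-0.5, 0.2, -1.3]
opening: 0.32
```

```bash
python3 go.py .5636 .1184 .15 -79.53
cat > look.py <<'E'
from fit import *
import sys
tag=sys.argv[1]
for n in('scene','top'):
    im,d=shot(n,n+tag)
    try: 
        c,y=barrel(n,d,im,[[.4,-.1,.04],[.7,.25,.22]])
        a=np.array([-.1817,.9833]);b=np.array([-.9833,-.1817]); print('  t',(c[:2]@a).round(4),'s',(c[:2]@b).round(4))
    except Exception as e: print(n,e)
a=load('scene'+tag)[0][150:300,220:420]; b=load('top'+tag)[0][90:240,190:390]
cv2.imwrite(f'pics/v{tag}.png',cv2.resize(np.hstack([a,b])[:,:,::-1],None,fx=2,fy=2,interpolation=cv2.INTER_CUBIC))
E
python3 look.py 4
```

```text
t 9.55 p [0.5639 0.118  0.1451] yawz -79.61 x [-2.e-04 -1.e-04 -1.e+00] open 0.32 F [-0.5  0.2 -1.3] q [-0.34  0.75  0.09  1.81 -0.11  0.58  0.  ]
dworld [-0.0003  0.0004  0.0049] dtool [-0.0049 -0.0002 -0.0005]
roll rad -0.0014
scene 87 axis yaw deg 100.46 pitch -0.69 len yellow 0.0263 centre [0.5582 0.1422 0.1639] rms 0.0015
  t 0.0384 s -0.5747
top 69 axis yaw deg 101.8 pitch -4.28 len yellow 0.0159 centre [0.5699 0.0871 0.1643] rms 0.0013
  t -0.0179 s -0.5763
```

View pics/v4.png

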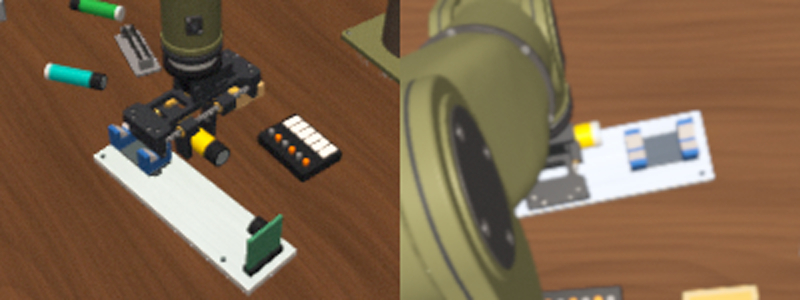

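Request:
{"op": "arm_command", "data": {
  "plan": [
    [0.02, 0.01, 0, 0, 0],
    [0.02, 0.02, 0, 0, 0],
    [0.02, 0.025, 0, 0, 0],
    [0.02, 0.018, 0, 0, 0],
    [0.02, 0.009, 0, 0, 0],
    [0.02, 0.003, 0, 0, 0],
    [0.02, 0, 0, 0, 0],
    [0.02, 0, 0, 0, 0]
  ]
}}

```text
clock: 10.65
tool_pos: [0.5645, 0.1182, 0.0609]
eef_rot: [0.453, 0.543, -0.452, 0.544]
contact_force: [-0.0, 0.5, -2.8]
opening: 0.323
```

```bash
python3 go.py .5636 .1184 .06 -79.53; python3 look.py 5
```

```text
t 10.65 p [0.5645 0.1182 0.0609] yawz -79.54 x [ 1.3e-03  4.0e-04 -1.0e+00] open 0.323 F [-0.   0.5 -2.8] q [-0.32  0.89  0.06  1.85 -0.12  0.41  0.01]
dworld [-0.0009  0.0002 -0.0009] dtool [ 0.0009 -0.0009 -0.0003]
roll rad -0.0002
scene 75 axis yaw deg 101.87 pitch -2.01 len yellow 0.0265 centre [0.5585 0.1424 0.0797] rms 0.0012
  t 0.0385 s -0.575
top 49 axis yaw deg 176.32 pitch 79.48 len yellow 0.0951 centre [0.5538 0.0929 0.1402] rms 0.004
  t -0.0093 s -0.5615
```

View pics/v5.png

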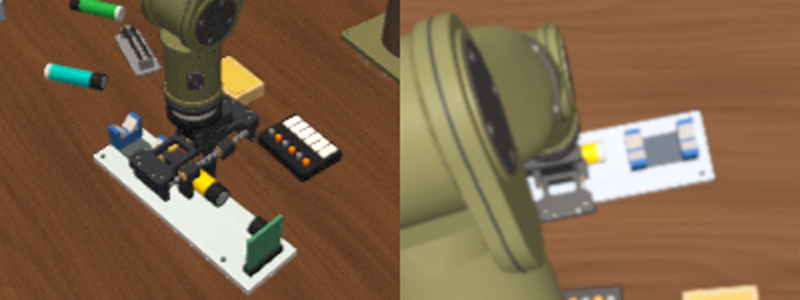

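Request:
{"op": "arm_command", "data": {
  "plan": [
    [0.02, 0.001, -0.001, -0.001, 0],
    [0.02, 0, 0, 0, 0],
    [0.02, 0, 0, 0, 0],
    [0.02, 0, 0, 0, 0],
    [0.02, 0, 0, 0, 0],
    [0.02, 0, 0, 0, 0],
    [0.02, 0, 0, 0, 0],
    [0.02, 0, 0, 0, 0],
    [0.02, 0, 0, 0, 0],
    [0.02, 0, 0, 0, 0],
    [0.02, 0, 0, 0, 0],
    [0.02, 0, 0, 0, 0]
  ]
}}

```text
clock: 12.25
tool_pos: [0.5628, 0.1189, 0.0592]
eef_rot: [0.452, 0.543, -0.452, 0.543]
contact_force: [-0.8, -0.0, -2.0]
opening: 0.316
```

```bash
python3 go.py .5636 .1184 .06 -79.53
python3 - <<'E'
from fit import *
im,d=load('scene3'); barrel('scene',d,im,[[.4,-.36,.1],[.52,-.2,.22]])
# sensor-bench frame colour points of barrel lens, scene5
im,d=load('scene5'); P=cloud('scene',d); a=np.array([-.1817,.9833]);b=np.array([-.9833,-.1817])
t=P[...,:2]@a; s=P[...,:2]@b; m=(d>0)&(abs(s+.5757)<.025)&(t>.03)&(t<.12)&(P[...,2]>.05)
for x in np.arange(.03,.09,.004):
    k=m&(t>=x)&(t<x+.004)
    if k.sum(): print(x.round(3),k.sum(),'zmax',P[...,2][k].max().round(4),'s',s[k].min().round(4),s[k].max().round(4),im[k].mean(0).round())
E
```

```text
t 12.25 p [0.5628 0.1189 0.0592] yawz -79.55 x [ 0.e+00  1.e-04 -1.e+00] open 0.316 F [-0.8 -0.  -2. ] q [-0.32  0.89  0.06  1.85 -0.12  0.4   0.01]
dworld [ 0.0008 -0.0005  0.0008] dtool [-0.0008  0.0007  0.0006]
roll rad -0.0003
scene 80 axis yaw deg 79.88 pitch 0.88 len yellow 0.0667 centre [ 0.454  -0.2693  0.1636] rms 0.0069
0.03 156 zmax 0.5352 s -0.6006 -0.5511 [101.  95.  52.]
0.034 232 zmax 0.5323 s -0.6004 -0.5509 [81. 77. 51.]
0.038 196 zmax 0.5294 s -0.6007 -0.5508 [96. 91. 56.]
0.042 271 zmax 0.5195 s -0.6004 -0.551 [81. 76. 49.]
0.046 383 zmax 0.5118 s -0.6005 -0.5508 [68. 65. 45.]
0.05 152 zmax 0.4934 s -0.6006 -0.5511 [79. 76. 51.]
0.054 535 zmax 0.4738 s -0.6001 -0.5509 [62. 59. 44.]
0.058 117 zmax 0.4202 s -0.6005 -0.5522 [42. 40. 37.]
0.062 30 zmax 0.0951 s -0.5913 -0.5604 [63. 62. 60.]
0.066 25 zmax 0.0951 s -0.5897 -0.5615 [76. 76. 73.]
```

Request:
{"op": "arm_command", "data": {
  "plan": [
    [0.02, 0, 0, 0, 0],
    [0.02, 0, 0, 0, 0],
    [0.02, 0, 0, 0, 0],
    [0.02, 0, 0, 0, 0],
    [0.02, 0, 0, 0, 0],
    [0.02, 0, 0, 0, 0],
    [0.02, 0, 0, 0, 0],
    [0.02, 0, 0, 0, 0],
    [0.02, 0, 0, 0, 0],
    [0.02, 0, 0, 0, 0]
  ]
}}

```text
clock: 13.5
tool_pos: [0.5628, 0.1189, 0.0592]
eef_rot: [0.452, 0.543, -0.452, 0.543]
contact_force: [-0.3, -0.2, -2.8]
opening: 0.321
```

```bash
python3 go.py .5881 -.0144 .1 -79.53
```

```text
t 13.5 p [0.5628 0.1189 0.0592] yawz -79.54 x [ 1.e-04  1.e-04 -1.e+00] open 0.321 F [-0.3 -0.2 -2.8] q [-0.32  0.89  0.06  1.85 -0.12  0.4   0.01]
dworld [ 0.0253 -0.1333  0.0408] dtool [-0.0408  0.0006  0.1357]
roll rad -0.0002
```

Request:
{"op": "arm_command", "data": {
  "plan": [
    [0.02, -0.01, 0, 0, 0],
    [0.02, -0.02, 0, 0, 0],
    [0.02, -0.015, 0, 0, 0],
    [0.02, 0, 0, 0.015, 0],
    [0.02, 0, 0, 0.03, 0],
    [0.02, 0, 0, 0.035, 0],
    [0.02, 0, 0, 0.03, 0],
    [0.02, 0, 0, 0.018, 0],
    [0.02, 0, 0, 0.008, 0],
    [0.02, 0, 0, 0, 0],
    [0.02, 0, 0, 0, 0]
  ]
}}

```text
clock: 14.88
tool_pos: [0.5873, -0.013, 0.1041]
eef_rot: [0.452, 0.544, -0.451, 0.544]
contact_force: [-0.5, 0.2, -1.8]
opening: 0.325
```

```bash
python3 go.py .5881 -.0144 .06 -79.53;  python3 look.py 6
python3 - <<'E'
from h import *
a=load('scene6')[0][170:270,230:370]
cv2.imwrite('pics/v6b.png',cv2.resize(a[:,:,::-1],None,fx=5,fy=5,interpolation=cv2.INTER_CUBIC))
im,d=load('scene6'); P=cloud('scene',d); a=np.array([-.1817,.9833]);b=np.array([-.9833,-.1817])
t=P[...,:2]@a; s=P[...,:2]@b; z=P[...,2]; m=(d>0)&(abs(s+.5757)<.02)&(t>-.10)&(t<-.04)&(z>.095)&(z<.15)
for x in np.arange(-.1,-.04,.004):
    k=m&(t>=x)&(t<x+.004)
    if k.sum(): print(x.round(3),k.sum(),'z',z[k].min().round(4),z[k].max().round(4),'s',s[k].min().round(4),s[k].max().round(4),im[k].mean(0).round())
E
```

```text
t 14.88 p [ 0.5873 -0.013   0.1041] yawz -79.42 x [-3.0e-04  1.3e-03 -1.0e+00] open 0.325 F [-0.5  0.2 -1.8] q [-0.08  0.83  0.04  1.8  -0.06  0.52  0.19]
dworld [ 0.0008 -0.0014 -0.0441] dtool [0.0441 0.0005 0.0015]
roll rad 0.0019
scene 79 axis yaw deg 96.23 pitch 4.07 len yellow 0.0397 centre [0.5821 0.0119 0.1235] rms 0.0067
  t -0.094 s -0.5745
top Initial guess is outside of provided bounds
-0.1 10 z 0.1189 0.1371 s -0.5889 -0.5719 [222. 193.   7.]
-0.096 9 z 0.1263 0.1393 s -0.5882 -0.568 [245. 216.   0.]
-0.092 12 z 0.1212 0.1381 s -0.5907 -0.5655 [195. 160.  12.]
-0.088 10 z 0.1273 0.1383 s -0.5894 -0.5649 [98. 79. 31.]
-0.084 11 z 0.121 0.1375 s -0.5895 -0.5671 [46. 44. 38.]
-0.08 13 z 0.1171 0.1417 s -0.5887 -0.5667 [53. 52. 52.]
-0.076 12 z 0.1236 0.1397 s -0.5889 -0.5649 [40. 37. 37.]
-0.072 23 z 0.109 0.139 s -0.5901 -0.5588 [56. 54. 51.]
-0.068 38 z 0.1093 0.1384 s -0.5887 -0.5607 [72. 73. 71.]fit.py:7: RuntimeWarning: Mean of empty slice.
  c=Q.mean(0)
  ret = um.true_divide(
```

View pics/v6b.png

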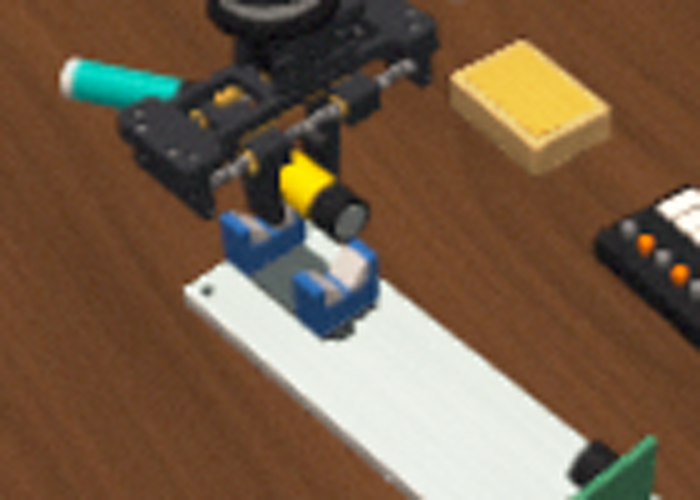

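Request:
{"op": "arm_command", "data": {
  "plan": [
    [0.02, 0.006, 0, 0.001, 0],
    [0.02, 0.012, 0, 0.0005, 0],
    [0.02, 0.01, 0, 0, 0],
    [0.02, 0.006, 0, 0, 0],
    [0.02, 0.003, 0, 0, 0],
    [0.02, 0.002, 0, 0, 0],
    [0.02, 0, 0, 0, 0],
    [0.02, 0, 0, 0, 0]
  ]
}}

```text
clock: 15.98
tool_pos: [0.588, -0.0163, 0.0655]
eef_rot: [0.452, 0.543, -0.452, 0.544]
contact_force: [-0.9, 0.1, -0.9]
opening: 0.319
```

```bash
python3 go.py .5881 -.0144 .06 -79.53;python3 go.py .5881 -.0144 .06 -79.53
```

```text
t 15.97 p [ 0.588  -0.0163  0.0655] yawz -79.54 x [ 5.e-04  1.e-04 -1.e+00] open 0.319 F [-0.9  0.1 -0.9] q [-0.07  0.89  0.04  1.81 -0.06  0.45  0.19]
dworld [ 0.0001  0.0019 -0.0055] dtool [ 0.0055  0.0005 -0.0018]
roll rad -0.0002
t 15.97 p [ 0.588  -0.0163  0.0655] yawz -79.54 x [ 5.e-04  1.e-04 -1.e+00] open 0.319 F [-0.9  0.1 -0.9] q [-0.07  0.89  0.04  1.81 -0.06  0.45  0.19]
dworld [ 0.0001  0.0019 -0.0055] dtool [ 0.0055  0.0005 -0.0018]
roll rad -0.0002
```

```bash
cat > avg.py <<'E'
from h import *
import sys
a=np.array([-.1817,.9833]);b=np.array([-.9833,-.1817]); n=int(sys.argv[1]); T=[];F=[]
for i in range(n):
    im,d=r.snapshot('scene'); s=r.get_state(); T.append(s['tool_pos']);F.append(s['contact_force'])
    P=cloud('scene',d); t=P[...,:2]@a; q=P[...,:2]@b; z=P[...,2]
    if i==0: np.savez('pics/last.npz',im=im,d=d); cv2.imwrite('pics/last.png',cv2.resize(im[170:270,230:370,::-1],None,fx=5,fy=5,interpolation=cv2.INTER_CUBIC))
    zt=float(sys.argv[2]); m=(d>0)&(abs(q+.5757)<.013)&(t>-.09)&(t<-.05)&(abs(z-zt)<.018)
    # lens face: points with front-facing
    k=m&(t>-.071); hi=np.percentile(t[k],[50,80,95]).round(4) if k.sum() else None
    tp=m&(z>zt+.008); print('face t',hi,k.sum(),'top z by t',[(x.round(3),np.percentile(z[tp&(t>=x)&(t<x+.006)],90).round(4)) for x in np.arange(-.09,-.064,.006) if (tp&(t>=x)&(t<x+.006)).sum()>2])
T=np.array(T).mean(0); print('clock',s['clock'],'TCP',T.round(4),'t',(T[:2]@a).round(4),'s',(T[:2]@b).round(4),'F',np.mean(F,0).round(2),'open',s['opening'])
# blue block top heights
im,d=np.load('pics/last.npz')['im'],np.load('pics/last.npz')['d']; P=cloud('scene',d); hsv=cv2.cvtColor(im,cv2.COLOR_RGB2HSV); q=P[...,:2]@b;t=P[...,:2]@a
bl=(d>0)&(hsv[...,0]>100)&(hsv[...,0]<125)&(hsv[...,1]>120)&(P[...,2]>.03)&(abs(q+.5757)<.03)&(abs(t+.121)<.055)
for lo,hi in((-.18,-.121),(-.121,-.06)):
    z=P[...,2][bl&(t>lo)&(t<hi)]; print('blue z',len(z),np.percentile(z,[80,90,95,99]).round(4) if len(z) else '')
E
python3 avg.py 4 .0845
python3 - <<'E'
# baseline blue height with cradle up (scene0)
import sys; sys.argv=['x']
from h import *
a=np.array([-.1817,.9833]);b=np.array([-.9833,-.1817])
im,d=load('scene0'); P=cloud('scene',d); hsv=cv2.cvtColor(im,cv2.COLOR_RGB2HSV); q=P[...,:2]@b;t=P[...,:2]@a
bl=(d>0)&(hsv[...,0]>100)&(hsv[...,0]<125)&(hsv[...,1]>120)&(P[...,2]>.03)&(abs(q+.5757)<.03)
for lo,hi in((-.18,-.121),(-.121,-.06)):
    z=P[...,2][bl&(t>lo)&(t<hi)]; print('base blue z',len(z),np.percentile(z,[80,90,95,99]).round(4))
E
```

```text
face t [-0.0697 -0.0691 -0.0685] 25 top z by t [(np.float64(-0.09), np.float64(0.0997)), (np.float64(-0.084), np.float64(0.0991)), (np.float64(-0.078), np.float64(0.1005)), (np.float64(-0.072), np.float64(0.0996))]
face t [-0.0704 -0.0695 -0.0691] 26 top z by t [(np.float64(-0.09), np.float64(0.0998)), (np.float64(-0.084), np.float64(0.099)), (np.float64(-0.078), np.float64(0.0999)), (np.float64(-0.072), np.float64(0.0998))]
face t [-0.07   -0.0693 -0.0688] 29 top z by t [(np.float64(-0.09), np.float64(0.1009)), (np.float64(-0.084), np.float64(0.1006)), (np.float64(-0.078), np.float64(0.099)), (np.float64(-0.072), np.float64(0.0995))]
face t [-0.0698 -0.0686 -0.0681] 27 top z by t [(np.float64(-0.09), np.float64(0.0991)), (np.float64(-0.084), np.float64(0.1001)), (np.float64(-0.078), np.float64(0.1012)), (np.float64(-0.072), np.float64(0.0993))]
clock 16.175 TCP [ 0.5879 -0.0163  0.0654] t -0.1229 s -0.5751 F [-0.36 -0.03 -1.31] open 0.3165764509038417
blue z 48 [0.0708 0.0739 0.0796 0.0923]
blue z 103 [0.0673 0.0727 0.0737 0.0756]
base blue z 108 [0.0712 0.0738 0.0744 0.0755]
base blue z 110 [0.0725 0.0738 0.0747 0.0763]
```

View pics/last.png

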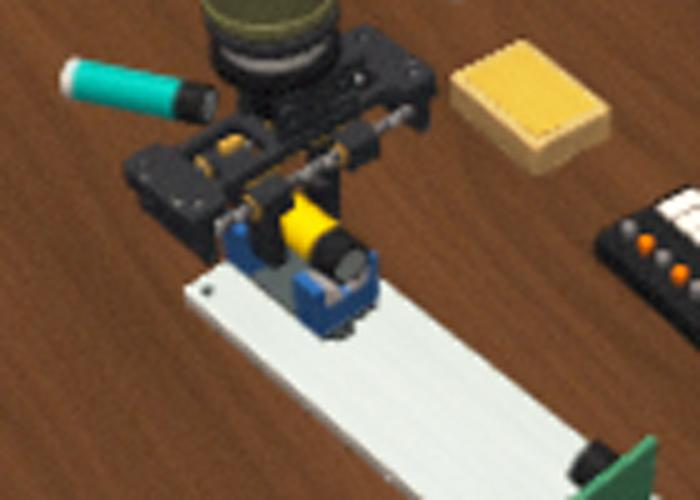

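Request:
{"op": "arm_command", "data": {
  "plan": [
    [0.02, 0, 0.0005, -0.0025, 0],
    [0.02, 0.002, 0, 0, 0],
    [0.02, 0.002, 0, 0, 0],
    [0.02, 0.001, 0, 0, 0],
    [0.02, 0.001, 0, 0, 0],
    [0.02, 0, 0, 0, 0],
    [0.02, 0, 0, 0, 0]
  ],
  "force": 55
}}

```text
clock: 17.05
tool_pos: [0.5882, -0.0137, 0.0594]
eef_rot: [0.453, 0.543, -0.452, 0.544]
contact_force: [1.0, 0.7, 0.2]
opening: 0.318
```

```bash
python3 avg.py 4 .079
```

```text
face t [-0.0678 -0.0669 -0.0664] 47 top z by t [(np.float64(-0.09), np.float64(0.094)), (np.float64(-0.084), np.float64(0.094)), (np.float64(-0.078), np.float64(0.0929)), (np.float64(-0.072), np.float64(0.0942))]
face t [-0.0681 -0.0671 -0.0658] 45 top z by t [(np.float64(-0.09), np.float64(0.0941)), (np.float64(-0.084), np.float64(0.0933)), (np.float64(-0.078), np.float64(0.0933)), (np.float64(-0.072), np.float64(0.0934))]
face t [-0.0686 -0.0675 -0.0658] 45 top z by t [(np.float64(-0.09), np.float64(0.0945)), (np.float64(-0.084), np.float64(0.0935)), (np.float64(-0.078), np.float64(0.0942)), (np.float64(-0.072), np.float64(0.0927))]
face t [-0.0683 -0.0673 -0.0663] 46 top z by t [(np.float64(-0.09), np.float64(0.0946)), (np.float64(-0.084), np.float64(0.0935)), (np.float64(-0.078), np.float64(0.0948)), (np.float64(-0.072), np.float64(0.0935))]
clock 17.25 TCP [ 0.5883 -0.0137  0.0594] t -0.1204 s -0.5759 F [0.96 0.21 0.41] open 0.3201825373114816
blue z 31 [0.0634 0.0694 0.0763 0.0844]
blue z 110 [0.0703 0.073  0.0739 0.0878]
```

Request:
{"op": "arm_command", "data": {
  "plan": [
    [0.02, 0.001, 0, 0, 0],
    [0.02, 0.001, 0, 0, 0],
    [0.02, 0.001, 0, 0, 0],
    [0.02, 0.001, 0, 0, 0],
    [0.02, 0, 0, 0, 0],
    [0.02, 0, 0, 0, 0]
  ]
}}

```text
clock: 18.0
tool_pos: [0.5882, -0.0138, 0.0554]
eef_rot: [0.453, 0.543, -0.452, 0.544]
contact_force: [1.7, 0.5, 5.4]
opening: 0.316
```

```bash
python3 avg.py 4 .075; python3 go.py .5881 -.0144 .0535
```

```text
face t [-0.0681 -0.0675 -0.0659] 45 top z by t [(np.float64(-0.09), np.float64(0.0897)), (np.float64(-0.084), np.float64(0.0905)), (np.float64(-0.078), np.float64(0.0895)), (np.float64(-0.072), np.float64(0.0894))]
face t [-0.0687 -0.0673 -0.0663] 49 top z by t [(np.float64(-0.09), np.float64(0.0885)), (np.float64(-0.084), np.float64(0.0901)), (np.float64(-0.078), np.float64(0.0902)), (np.float64(-0.072), np.float64(0.0895))]
face t [-0.0683 -0.0672 -0.0665] 48 top z by t [(np.float64(-0.09), np.float64(0.0897)), (np.float64(-0.084), np.float64(0.09)), (np.float64(-0.078), np.float64(0.0899)), (np.float64(-0.072), np.float64(0.0905))]
face t [-0.0683 -0.0676 -0.0667] 43 top z by t [(np.float64(-0.09), np.float64(0.0898)), (np.float64(-0.084), np.float64(0.0911)), (np.float64(-0.078), np.float64(0.0896)), (np.float64(-0.072), np.float64(0.0879))]
clock 18.2 TCP [ 0.5882 -0.0138  0.0554] t -0.1204 s -0.5759 F [ 2.11 -0.07  4.77] open 0.3184953378571499
blue z 32 [0.06   0.0657 0.0697 0.0815]
blue z 112 [0.0673 0.0701 0.0714 0.0834]
t 18.2 p [ 0.5882 -0.0138  0.0553] yawz -79.54 x [ 8.e-04  1.e-04 -1.e+00] open 0.318 F [1.9 0.  5.1] q [-0.07  0.91  0.03  1.81 -0.07  0.43  0.19]
dworld [-0.0001 -0.0006 -0.0018] dtool [ 0.0018 -0.0002  0.0006]
```

Request:
{"op": "arm_command", "data": {
  "plan": [
    [0.02, 0.001, 0.0005, 0, 0],
    [0.02, 0.001, 0, 0, 0],
    [0.02, 0, 0, 0, 0],
    [0.02, 0, 0, 0, 0],
    [0.02, 0, 0, 0, 0]
  ]
}}

```text
clock: 18.82
tool_pos: [0.5882, -0.0137, 0.0534]
eef_rot: [0.452, 0.543, -0.452, 0.543]
contact_force: [0.8, 0.0, 6.2]
opening: 0.316
```

```bash
python3 avg.py 5 .073; python3 go.py
```

```text
face t [-0.0678 -0.0668 -0.0659] 44 top z by t [(np.float64(-0.09), np.float64(0.0878)), (np.float64(-0.084), np.float64(0.0888)), (np.float64(-0.078), np.float64(0.0873)), (np.float64(-0.072), np.float64(0.0877))]
face t [-0.0683 -0.0673 -0.0662] 47 top z by t [(np.float64(-0.09), np.float64(0.0877)), (np.float64(-0.084), np.float64(0.0882)), (np.float64(-0.078), np.float64(0.0879)), (np.float64(-0.072), np.float64(0.0879))]
face t [-0.0682 -0.0672 -0.0659] 45 top z by t [(np.float64(-0.09), np.float64(0.0888)), (np.float64(-0.084), np.float64(0.0878)), (np.float64(-0.078), np.float64(0.0873)), (np.float64(-0.072), np.float64(0.0881))]
face t [-0.0677 -0.067  -0.0661] 44 top z by t [(np.float64(-0.09), np.float64(0.0885)), (np.float64(-0.084), np.float64(0.0877)), (np.float64(-0.078), np.float64(0.0873)), (np.float64(-0.072), np.float64(0.0872))]
face t [-0.0681 -0.0672 -0.0664] 47 top z by t [(np.float64(-0.09), np.float64(0.0878)), (np.float64(-0.084), np.float64(0.0883)), (np.float64(-0.078), np.float64(0.088)), (np.float64(-0.072), np.float64(0.0868))]
clock 19.075 TCP [ 0.5882 -0.0137  0.0534] t -0.1204 s -0.5759 F [ 1.3  -0.03  6.71] open 0.31860671299881516
blue z 32 [0.059  0.0669 0.0682 0.0728]
blue z 109 [0.0666 0.0685 0.0695 0.0791]
t 19.07 p [ 0.5882 -0.0137  0.0534] yawz -79.55 x [-1.e-04 -0.e+00 -1.e+00] open 0.319 F [0.9 0.3 6.7] q [-0.07  0.91  0.03  1.81 -0.07  0.42  0.19]
```

View pics/last.png

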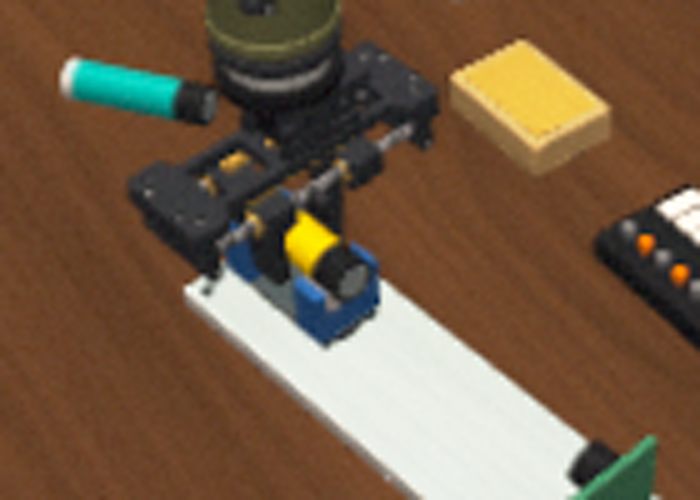

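Run:
```python
from h import *
z=np.load('pics/last.npz'); im,d=z['im'],z['d']; P=cloud('scene',d); hsv=cv2.cvtColor(im,cv2.COLOR_RGB2HSV)
a=np.array([-.1817,.9833]);b=np.array([-.9833,-.1817]); t=P[...,:2]@a;q=P[...,:2]@b;Z=P[...,2]
m=(d>0)&(hsv[...,0]>100)&(hsv[...,0]<125)&(hsv[...,1]>120)&(Z>.035)&(Z<.055)&(abs(q+.5757)<.02)&(t>-.085)&(t<-.05)
print('front block face t',np.median(t[m]),m.sum())
for zc in (.0725,):
    rr=np.hypot(q+.5757,Z-zc); k=(d>0)&(rr<.009)&(t>-.085)&(t<-.05); print('glass t',np.median(t[k]),k.sum())
    rr=(d>0)&(t>-.09)&(t<-.055)&(Z>.078)&(abs(q+.5757)<.02); 
    print('barrel s range',np.percentile(q[rr],[2,98]))
im0,d0=load('scene0'); P0=cloud('scene',d0)
for nm,(u0,v0,u1,v1) in dict(synth=(345,203,395,240),box=(318,176,355,205),circ=(385,310,430,350)).items():
    print(nm,np.abs(im0[v0:v1,u0:u1].astype(int)-im[v0:v1,u0:u1]).mean().round(2))
```

```text
front block face t -0.07466269646666482 33
glass t -0.0674759792232886 16
barrel s range [-0.59440896 -0.55659382]
synth 2.62
box 2.47
circ 2.53
```

```bash
python3 -c "
from plant import r
print(r.finish_job())"
```

```text
the job is handed in; nothing more can be done
None
```

I handed the job in at about 19 s of the 51 s allowed. The barrel is seated in the V-cradle, pressed about half-way down and still held in the fingers.

- **Sensor reading:** I held the barrel level and still for about 2.75 s at the window's height. By the scene camera the lens was about 60 mm from the window and within about 1 mm of its line. I had no readout from the sensor itself to confirm that it took its reading.
- **Seating:** By the arm's position the barrel is centred lengthwise to within about 0.5 mm. The camera disagrees slightly: it puts the lens 7.2 mm past the front block's face, where 8 mm is exact, so the barrel may sit up to about 1 mm off centre.
- **Contact with both faces:** The side force on the wrist is about 1.3 N against about 8 N pressing down, so both sloping faces should be carrying load. I inferred this from the forces rather than seeing it.
- **Press:** The cradle carries roughly 8 to 8.6 N, which gives a sink of about 5.6 to 6.2 mm. The camera showed 5.2 to 5.3 mm for the blue blocks, where half of the travel is 6 mm.
- **Bystanders:** Comparing the first and last pictures, the synth, circuit board and wooden box show only image noise, so they have not moved.

Two camera fits along the way gave unreliable tilt values (one 2° off level, one nonsense) because the gripper hid most of the barrel. I relied on the tool's own orientation and the barrel's even top height instead.

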